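# Snap the new drive board into the micromotor console

## Task

The opened micromotor console on the jeweller's bench gets its new drive board: take the green board from the blue mat by its heat sink and lay it level over the console's four white snap standoffs, terminal block to the left beside the transformer, feeling gently fore and aft until all four points drop into its holes. Then press it down evenly, keeping it level, until every one of the four has clicked through and the board sits right down on all of them, never bearing on it with more than about 35 N. Let go of it and leave everything else on the bench where it lies.

Things in the scene. Friction and masses are not known exactly. Their poses are not given: they have to be found in the camera images.
- board: new drive board: bright green, 150 x 110 x 3 mm, 0.2 to 0.3 kg, lying face up on the blue rubber mat. Origin: centre of its underside; x along 150 mm, y along 110 mm, z up. White terminal block (11 mm high) on its +y (left) edge, two blue capacitors (16 mm high) on its -y edge, an 8.5 mm hole in each corner. Its two short ends (x beyond +-30 mm) are otherwise bare.
- sink (a point): centre of the new board's silver finned heat sink, half-way up: 50 mm along board x, 28 mm wide along y, 28 mm tall, standing in the middle of the board; 17 mm above the board's underside. Axes as the board's. Hold the board by it, across the 28 mm width.
- console: opened console: grey tray 200 x 206 mm, rim 58 mm above the bench (black front panel on its -x side 62 mm), firmly fixed. Origin: on the bench under the middle of the bay; x to the rear, y left, z up. Transformer and filter, up to 50 mm high, on its left (y over 60 mm). The board goes in the bay on the right: 22 mm of room front and rear, 12 mm at the sides. See hole1 to hole3 for its standoffs.
- hole0 (a point): centre of the board's near left hole (board x -56, y 44 mm), at the underside of the board. Each hole goes on the standoff of the same corner: this one on the near left.
- hole1 (a point): centre of the board's far left hole (board x 56, y 44 mm), at the underside of the board. The console's four white snap standoffs are spaced like the holes, at y +-44 mm in the console's frame. Their dark mounting plate is clamped in long slots, so in x they all stand up to 10 mm forward or back of +-56 mm; this is not measured: see it or feel for it.
- hole2 (a point): centre of the board's far right hole (board x 56, y -44 mm), at the underside of the board. A standoff has a 13 mm spacer whose top, where the seated board's underside lies, is 26 mm above the bench, and a pointed 6 mm stem 19 mm higher still (45 mm above the bench). A point enters a hole if it is within about 3 mm of its centre. The plate does not shift under a push.
- hole3 (a point): centre of the board's near right hole (board x -56, y -44 mm), at the underside of the board. Two sprung barbs on each stem, 11 mm across, hold a board laid on them 6 to 9 mm above its seat. Pushed down it squeezes them; less than 1 mm above the seat they spring out over it with a click and hold it. All four together take about 8 to 14 N, not all the same; then it stops firmly on the spacers.
- old_board: the burnt-out old board, same size, brown with a dark heat sink and green terminal block; stays where it lies
- screw_dish: small round brass dish of screws, 70 mm wide; stays
- graver: hand graver with mushroom-shaped wooden handle, 140 mm; stays
- pliers: green-handled pliers, 150 mm; stays
- driver: red screwdriver lying in front of the robot; stays
Mind the look-alikes: they are no part of the job. What is shaped like the board but yellow is not meant.

How it is judged:
On the way:
1. the board lies level (within 4 degrees) over the standoffs with all four points in its holes (underside 30 to 42.5 mm above the bench), none pressed through yet (x of hole0 in the frame of console between -0.0685 and -0.0435 m and y of hole0 in the frame of console between 0.041 and 0.047 m and x of hole2 in the frame of console between 0.0435 and 0.0685 m and y of hole2 in the frame of console between -0.047 and -0.041 m and z of hole0 in the frame of console between 0.03 and 0.0425 m and z of hole1 in the frame of console between 0.03 and 0.0425 m and z of hole2 in the frame of console between 0.03 and 0.0425 m and z of hole3 in the frame of console between 0.03 and 0.0425 m and angle between board's own z axis and vertical below 0.07 rad), for 0.1 s.
At the end, for the whole second after the job is handed in: The board is on its four standoffs the right way round, the underside at every hole less than 27.5 mm above the bench (1.5 mm above the spacer, past the barbs), level within 1.7 degrees, at rest and released (z of each of hole0, hole1, hole2, hole3 in the frame of console below 0.0275 m and x of hole0 in the frame of console between -0.0685 and -0.0435 m and y of hole0 in the frame of console between 0.041 and 0.047 m and x of hole2 in the frame of console between 0.0435 and 0.0685 m and y of hole2 in the frame of console between -0.047 and -0.041 m and angle between board's own z axis and vertical below 0.03 rad and linear speed of board below 0.01 m/s and contact force between the fingers and board below 0.1 N); the robot touches nothing.
It fails at once if the board is pressed on the console with more than 35 N (it would crack) (contact force between board and console above 35 N).
It fails at once if the board is forced down unevenly: more than about 5 degrees (0.09 rad) out of level while it bears on the console (angle between board's own z axis and vertical above 0.09 rad and contact force between board and console above 1 N).
It fails at once if something else on the bench is shifted by more than 20 mm (distance of any of old_board, screw_dish, graver, pliers, driver from where it was at the start of the episode above 0.02 m).
It also fails if it takes over 51 s, if anything falls off the work surface, if the arm or the gripper's body presses on something with over 40 N, if the wrist force passes 120 N, or if a joint passes its speed limit or range.

## Robot

A 6-joint arm with a two-finger parallel gripper is mounted at the origin on the work surface. World frame = base frame: x ahead of the robot, y to its left, z up, the work surface at z = 0. Lengths are in m, angles in rad, forces in N, time in s.
With the tool pointing down it reaches from about 0.4 to 0.825 m from the base axis. Payload 7 kg.
Tool frame: the origin (TCP) lies at the very end of the fingers, on their centre line; the grasp point (between the pads) lies 19 mm behind it; z points along the fingers, y is the direction in which the jaws open and shut (so a half turn about z gives the same grasp; the last joint's range is limited). The gripper opens to 88 mm and grips with 3 to 60 N. Pads are 19 mm wide; open, the fingers measure 130 mm over their backs; the gripper's body (78 mm by 193 mm) begins 47 mm behind the grasp point.
Start: joints at [-0.905, 0.359, 0.012, 0, -1.224, -0.288], TCP at [0.249, -0.627, 0.227] pointing down, gripper open.
Joint ranges: [-3.07, 3.07], [-1.43, 2.12], [-1.02, 1.25], [-3.03, 1.67], [-3.05, -0], [-3.03, 3.03]. Speed limits (rad/s): [2.39, 2.39, 3.01, 3.14, 3.14, 3.14].

## Interface

Orientations are given as [roll, pitch, yaw] about the fixed x, y, z axes, in that order (R = Rz(yaw) Ry(pitch) Rx(roll)).
In Python, from station import arm gives the robot as it stands.
- The arm moves only by the shell command python3 -m inch 'ROWS' [FORCE]. ROWS is text: rows parted by semicolons, each of 7 numbers parted by spaces: the closure, from 0 (fully open) to 1 (shut), then the shift along the tool's x, y, z each as a share of 300 mm, from -1 to 1, then the turn, a rotation vector about the tool's x, y, z each as a share of 60 degrees, from -1 to 1. In form: grip tx ty tz rx ry rz; .... A call has 1 to 12 rows; each row is the pose to reach, as a shift and turn from the pose commanded when the call began, along the tool's axes at that moment; what a row does not reach only later rows make up. A row lasts 1/10 s, in which the tool goes at most 50 mm and 8.59 degrees, less where a joint would pass 70% of its speed; a pose out of reach is approached as far as the arm can. A call with a number of a shift or a turn outside -1 to 1 is refused whole. A call with a gripper value outside its range is refused whole. The fingers move at their own pace and stop on an object; FORCE is the grip in N (left out, the last holds). Time passes only in rows, so rows that repeat a pose let the fingers close. It gives the time, the measured TCP pose, the force and the opening at its end, in the units of the state.
- arm.get_state(): the state, without advancing time (a new reading comes with each control period).
- arm.grab_frame(name): name is "side" or "top"; returns a dict with "img" (400x640x3 uint8, red, green, blue), "range_z" (400x640 float32, m along the optical axis (not along the pixel's ray), 0 where there is no reading), "fx", "fy", "cx", "cy" (pixels), "extrinsics" (4x4, takes a point from world to camera coordinates). Camera axes: x right, y up, looking along -z (the intrinsics and any distortion apply to the point x, -y, -z); pixel columns grow to the right and rows downward; lengths in m; the calibration is good to about 2 mm. A picture is of the moment at which its call begins.
- arm.job_done(): hands the job in, once; it reports no verdict.
The state is a dict: "t": time; "q": joint angles; "qd": joint speeds; "joint_efforts": joint torques, N m; "eef_pos": TCP position; "ee_rot": TCP orientation; "force": force on the tool from outside, world axes, zero at the start; "moment": the same for the moment, N m; "width": finger opening in m.
Only numpy, scipy, OpenCV 4.12 (cv2) and the standard library are available. Lean on these libraries where they do the work, as an engineer would, in place of code of your own. Each camera call takes 0.05 s, during which the arm holds its last target.

## Working session

There is one attempt and no reset: what is moved stays moved. The work goes in short steps, Python scripts to look and compute and a shell command to move; the robot and the scene stay as the last step left them, time stands still between calls to the robot, and variables do not carry over. Pictures are saved under pics/ and viewed, and the job is handed in when it is done.

```bash
ls; mkdir -p pics; python3 - <<'E'
from station import arm
import cv2,numpy as np
s=arm.get_state();print({k:np.round(v,3) for k,v in s.items()})
for n in("top","side"):
    f=arm.grab_frame(n)
    cv2.imwrite(f"pics/{n}0.png",f["img"][:,:,::-1]); np.savez(f"/tmp/{n}0.npz",**f)
    print(n,f["fx"],f["fy"],f["cx"],f["cy"],f["extrinsics"], [k for k in f])
E
```

```text
pics
{'t': np.float64(0.0), 'q': array([-0.905,  0.359,  0.011, -0.   , -1.224, -0.288]), 'qd': array([ 0.001,  0.001,  0.   , -0.002,  0.001,  0.   ]), 'joint_efforts': array([ 0.0000e+00, -5.8273e+01,  2.9307e+01,  6.9970e+00,  7.0000e-03,
       -0.0000e+00]), 'eef_pos': array([ 0.249, -0.627,  0.226]), 'ee_rot': array([ 3.14 , -0.   , -2.764]), 'force': array([-0.115,  0.087, -0.041]), 'moment': array([ 0.034,  0.027, -0.057]), 'width': np.float64(0.088)}
top 423.3727304503795 423.3727304503795 315.4561158374398 201.99507490658698 [[ 0.00690919 -0.99996076  0.00554487 -0.05229808]
 [ 0.99459621  0.00744632  0.10355158 -0.42711478]
 [-0.10358881  0.00479945  0.99460863 -1.24373613]
 [ 0.          0.          0.          1.        ]] ['img', 'range_z', 'fx', 'fy', 'cx', 'cy', 'extrinsics']
side 388.0549668160943 388.0549668160943 323.5864188225157 196.58981248430354 [[ 0.99694289 -0.07750559  0.00988684 -0.45329185]
 [ 0.03318704  0.53460088  0.84445279 -0.04652779]
 [-0.07073532 -0.8415431   0.53553873 -1.37624294]
 [ 0.          0.          0.          1.        ]] ['img', 'range_z', 'fx', 'fy', 'cx', 'cy', 'extrinsics']
```

View pics/top0.png

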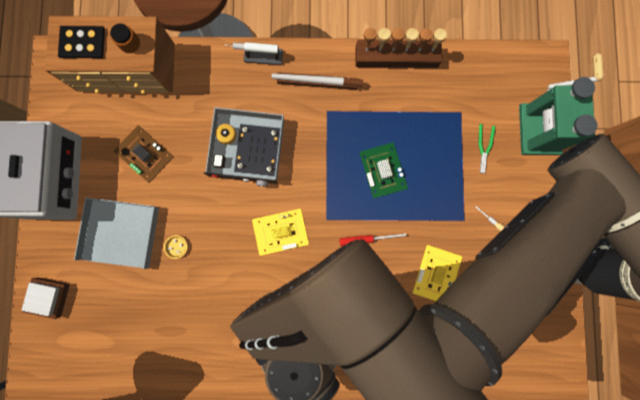

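View pics/side0.png

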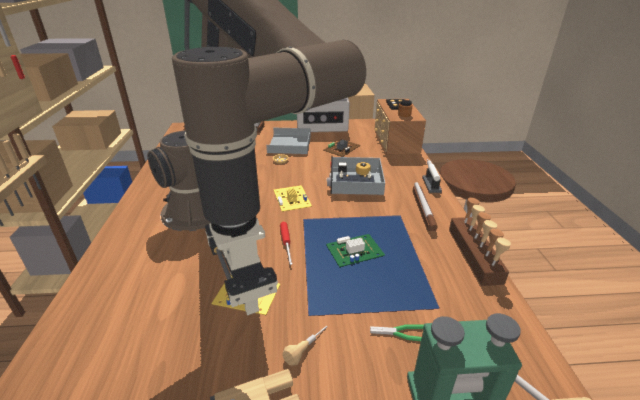

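Candidates: the green board is at top (383,170). The yellow look-alikes are at (280,232) and (437,273), and the brown old board is at (147,153). I choose the green one on the mat and will check it in close crops.

```bash
python3 - <<'E'
import cv2,numpy as np
f=dict(np.load("/tmp/top0.npz"));im=f["img"][:,:,::-1]
a=cv2.resize(im[135:205,345:425],None,fx=5,fy=5,interpolation=cv2.INTER_CUBIC)
b=cv2.resize(im[100:190,200:290],None,fx=4.4,fy=4.4,interpolation=cv2.INTER_CUBIC)
h=max(a.shape[0],b.shape[0]); o=np.zeros((h,a.shape[1]+b.shape[1],3),np.uint8);o[:a.shape[0],:a.shape[1]]=a;o[:b.shape[0],a.shape[1]:]=b
cv2.imwrite("pics/crop0.png",o);print(o.shape)
f=dict(np.load("/tmp/side0.npz"));im=f["img"][:,:,::-1]
cv2.imwrite("pics/crop1.png",cv2.resize(im[145:275,315:395],None,fx=4.5,fy=4.5,interpolation=cv2.INTER_CUBIC))
E
```

```text
(396, 796, 3)
```

View pics/crop0.png

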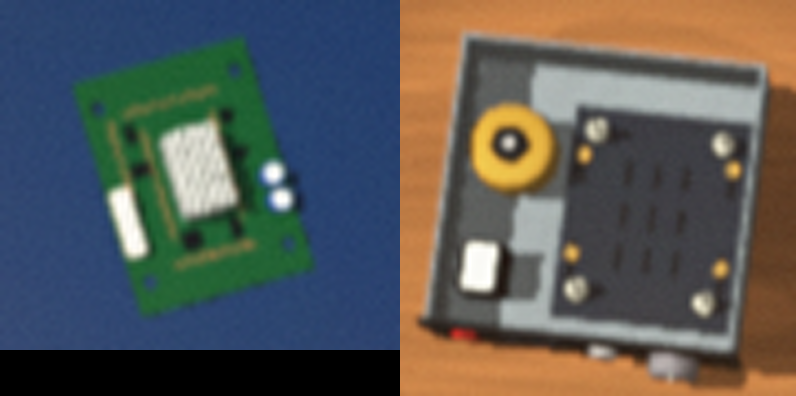

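View pics/crop1.png

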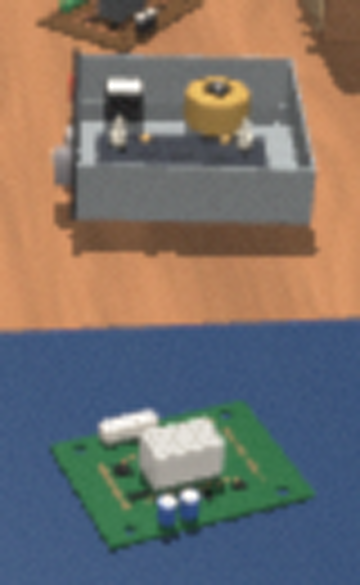

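The crops show the green board with its white terminal block on the left at (128,222) and its capacitors on the right at (278,186). Its four holes are at (97,108), (235,70), (149,282) and (288,242). The four white standoffs are in the console's right bay. Next I'll turn these pixels into positions.

```bash
cat > h.py <<'E'
import numpy as np,cv2
def cam(f):
    E=f["extrinsics"];return E[:3,:3],E[:3,3],-E[:3,:3].T@E[:3,3]
def ray(f,u,v,z):
    R,t,c=cam(f);d=R.T@np.array([(u-f["cx"])/f["fx"],-(v-f["cy"])/f["fy"],-1.]);return c+d*(z-c[2])/d[2]
def proj(f,P):
    R,t,c=cam(f);p=np.atleast_2d(P)@R.T+t;return np.c_[f["cx"]+f["fx"]*p[:,0]/-p[:,2],f["cy"]-f["fy"]*p[:,1]/-p[:,2]]
def cloud(f):
    R,t,c=cam(f);v,u=np.mgrid[:400,:640];Z=f["range_z"]
    p=np.stack([(u-f["cx"])/f["fx"]*Z,-(v-f["cy"])/f["fy"]*Z,-Z],-1);return (p-t)@R
E
python3 - <<'E'
from h import *
f=dict(np.load("/tmp/top0.npz"));C=cloud(f)
print("cam",cam(f)[2])
hs=[(149,282),(97,108),(235,70),(288,242)]
H=[(345+x/5-.4,135+y/5-.4) for x,y in hs]
print("z at mat",np.median(C[180:200,345:355,2]),"bench",np.median(C[190:200,300:315,2]))
hsv=cv2.cvtColor(f["img"],cv2.COLOR_RGB2HSV);m=(hsv[...,0]>45)&(hsv[...,0]<85)&(hsv[...,1]>90)
m[:135]=0;m[205:]=0;m[:,:345]=0;m[:,425:]=0
P=C[m];print("board z",np.median(P[:,2]),m.sum())
zt=0.006
P=np.array([ray(f,u,v,zt) for u,v in H]);print(P.round(4));print("ctr",P.mean(0))
def pose(P,M):
    P=np.array(P)[:,:2];M=np.array(M);p=P-P.mean(0);q=M-M.mean(0)
    a=np.arctan2((q[:,0]*p[:,1]-q[:,1]*p[:,0]).sum(),(q*p).sum());R=np.array([[np.cos(a),-np.sin(a)],[np.sin(a),np.cos(a)]])
    o=P.mean(0)-R@M.mean(0);return o,np.degrees(a),np.linalg.norm(P-(M@R.T+o),axis=1)
M=[(-.056,.044),(.056,.044),(.056,-.044),(-.056,-.044)]
print("holes pose",pose(P,M))
cn,_=cv2.findContours(m.astype(np.uint8),0,1);c=cv2.convexHull(max(cn,key=cv2.contourArea)).reshape(-1,2)
W=np.array([ray(f,u,v,zt)[:2] for u,v in c],np.float32);print("rect",cv2.minAreaRect(W*1000))
# sink: points high
b=(C[...,2]>.022)&(C[...,2]<.06);b[:135]=0;b[205:]=0;b[:,:345]=0;b[:,425:]=0
Q=C[b];print("sink",len(Q),Q.mean(0),np.percentile(Q[:,2],[10,50,90]),cv2.minAreaRect((Q[:,:2]*1000).astype(np.float32)))
ss=[(576,288),(597,128),(723,143),(703,302)]
S=[(200+(x-400)/4.4-.4,100+y/4.4-.4) for x,y in ss]
for z in(.030,.04):
    P=np.array([ray(f,u,v,z) for u,v in S]);print(z,P.round(4).tolist(),pose(P,M))
for u,v in S: 
    u,v=int(round(u)),int(round(v));print(C[v-2:v+3,u-2:u+3,2].round(3).tolist())
t=(C[...,2]>.046)&(C[...,2]<.075);t[:90]=0;t[195:]=0;t[:,:195]=0;t[:,300:]=0
Q=C[t];print("rim",len(Q),cv2.minAreaRect((Q[:,:2]*1000).astype(np.float32)),np.percentile(Q[:,2],[10,50,90]))
np.save("/tmp/rim.npy",Q)
E
```

```text
cam [ 0.29633094 -0.04314634  1.28154909]
z at mat 0.0014557052079334021 bench -0.000591588345746888
board z 0.004265606605571899 1209
[[ 0.4641 -0.2282  0.006 ]
 [ 0.5714 -0.1971  0.006 ]
 [ 0.5959 -0.2821  0.006 ]
 [ 0.4893 -0.3132  0.006 ]]
ctr [ 0.53019613 -0.25517363  0.006     ]
holes pose (array([ 0.53019613, -0.25517363]), np.float64(16.241469105025963), array([0.00035105, 0.00024792, 0.00053395, 0.0006188 ]))
rect ((529.7311401367188, -255.5056915283203), (149.1920166015625, 109.58613586425781), 16.26580810546875)
sink 150 [ 0.53128616 -0.25754473  0.02983515] [0.02387067 0.03050481 0.03507648] ((533.6722412109375, -272.3774719238281), (51.337066650390625, 70.31420135498047), 4.851458549499512)
0.03 [[0.5363, 0.1789, 0.03], [0.6479, 0.1673, 0.03], [0.6381, 0.0806, 0.03], [0.5273, 0.0923, 0.03]] (array([0.58739482, 0.12975258]), np.float64(-6.0535552309071505), array([0.00054454, 0.00036556, 0.00058511, 0.00042211]))
0.04 [[0.5343, 0.1771, 0.04], [0.6451, 0.1656, 0.04], [0.6354, 0.0796, 0.04], [0.5254, 0.0912, 0.04]] (array([0.58506919, 0.12837111]), np.float64(-6.05355523090
[... 244 characters left out ...]
19]]
[[0.019, 0.047, 0.044, 0.027, 1.282], [0.02, 0.04, 0.037, 0.03, 0.027], [0.014, 0.026, 0.039, 0.032, 0.031], [0.016, 0.022, 0.025, 0.025, 0.027], [0.017, 0.02, 0.018, 0.025, 0.017]]
[[0.014, 0.036, 0.041, 0.028, 0.014], [0.013, 0.038, 0.038, 0.025, 0.031], [0.03, 0.028, 0.031, 0.025, 0.026], [0.017, 0.024, 0.028, 0.027, 0.023], [0.016, 0.015, 0.022, 0.019, 0.02]]
[[0.015, 0.017, 0.035, 0.036, 0.015], [0.014, 0.025, 0.045, 0.039, 0.027], [0.014, 0.023, 0.036, 0.035, 0.026], [0.016, 0.026, 0.033, 0.027, 0.023], [0.019, 0.016, 0.025, 0.025, 0.018]]
rim 616 ((589.17919921875, 162.07583618164062), (211.40301513671875, 218.36000061035156), 83.53103637695312) [0.04765082 0.05585734 0.06175367]
```

```bash
cat >> h.py <<'E'
from scipy.spatial.transform import Rotation as Ro
def rows(pos,yawdeg,s=None):
    "row tx ty tz rx ry rz from measured pose to world pos, board yaw yawdeg (tool x = board -x), tool straight down"
    from station import arm
    s=s or arm.get_state();R=Ro.from_euler("xyz",s["ee_rot"]);T=Ro.from_euler("xyz",[np.pi,0,np.radians(yawdeg)-np.pi])
    d=R.inv().apply(np.array(pos)-s["eef_pos"])/.3;r=np.degrees((R.inv()*T).as_rotvec())/60
    print("row",np.r_[d,r].round(4),"| mm",(d*300).round(1),"deg",(r*60).round(2))
E
python3 - <<'E'
from h import *
f=dict(np.load("/tmp/side0.npz"))
# predicted standoff tip & spacer pixels in side crop
a=np.radians(-6.05);R=np.array([[np.cos(a),-np.sin(a)],[np.sin(a),np.cos(a)]])
for o in ((.5870,.1295),):
  for m in ((-.056,.044),(.056,.044)):
    w=R@np.array(m)+o
    for z in(.045,.026,.013): print(m,z,((proj(f,[*w,z])[0]-[315,145]+.5)*4.5).round(1))
for z in (.045,.026):
  for m in ((118,113),(243,120)): print("ray",m,z,ray(f,315+m[0]/4.5-.4,145+m[1]/4.5-.4,z).round(4))
t=dict(np.load("/tmp/top0.npz"));b=np.radians(16.25);B=np.array([[np.cos(b),-np.sin(b)],[np.sin(b),np.cos(b)]])
for n,p,z in(("cap",(274,172),.018),("cap",(282,198),.018),("term",(128,222),.013),("term c",(113,190),.013),("sink",(200,168),.033),("bl",(245,155),.008),("bl",(140,170),.008)):
    w=ray(t,345+p[0]/5-.4,135+p[1]/5-.4,z);print(n,(B.T@(w[:2]-[.530,-.2553])*1000).round(1))
w=[*(np.array([.530,-.2553])),.13];rows(w,16.25)
im=f["img"][:,:,::-1];cv2.imwrite("pics/crop2.png",cv2.resize(im[150:200,325:390],None,fx=12,fy=12,interpolation=cv2.INTER_CUBIC))
E
```

```text
(-0.056, 0.044) 0.045 [117.5 115.4]
(-0.056, 0.044) 0.026 [116.8 134.2]
(-0.056, 0.044) 0.013 [116.3 147. ]
(0.056, 0.044) 0.045 [244.6 118.2]
(0.056, 0.044) 0.026 [243.1 137. ]
(0.056, 0.044) 0.013 [242.  149.8]
ray (118, 113) 0.045 [0.5372 0.1826 0.045 ]
ray (243, 120) 0.045 [0.6456 0.1633 0.045 ]
ray (118, 113) 0.026 [0.5419 0.2175 0.026 ]
ray (243, 120) 0.026 [0.653  0.1977 0.026 ]
cap [-13.  -45.7]
cap [-29.6 -45.7]
term [-17.7  47.4]
term c [ 3.7 50.5]
sink [-0.4  0. ]
bl [  3.1 -34.2]
bl [11.7 30.3]
row [-1.3282e+00  8.0560e-01  3.2010e-01  1.4000e-03 -2.0000e-04  8.9800e-02] | mm [-398.5  241.7   96. ] deg [ 0.08 -0.01  5.39]
```

View pics/crop2.png

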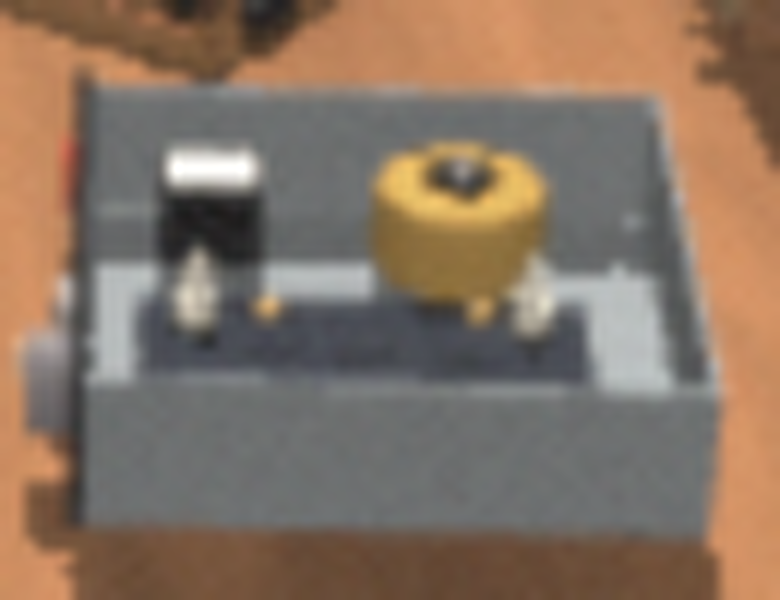

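The side view agrees with the top-view fit: the left standoff tips appear at (200,245) and (532,255), within about 1 px of where I predicted them. Moving to above the board with the jaws part-closed to clear the capacitors.

```bash
python3 -m inch '0.59 -0.66 0.40 0.16 0 0 0.09;0.59 -0.66 0.40 0.16 0 0 0.09;0.59 -0.66 0.40 0.16 0 0 0.09;0.59 -0.66 0.40 0.16 0 0 0.09;0.59 -0.66 0.40 0.16 0 0 0.09;0.59 -0.66 0.40 0.16 0 0 0.09;0.59 -0.66 0.40 0.16 0 0 0.09' 50; python3 - <<'E'
from h import *
rows([.530+.003*.96,-.2553+.003*.28,.10],16.25)
E
```

```text
t: 0.8
eef_pos: [0.3892, -0.442, 0.1784]
ee_rot: [3.141, -0.0, -2.856]
force: [-1.1, -0.4, 0.9]
width: 0.039
row [-6.358e-01  4.648e-01  2.611e-01  4.000e-04 -5.000e-04  2.000e-03] | mm [-190.7  139.4   78.3] deg [ 0.02 -0.03  0.12]
```

```bash
python3 -m inch '0.59 -0.632 0.464 0.26 0 0 0.002;0.59 -0.632 0.464 0.26 0 0 0.002;0.59 -0.632 0.464 0.26 0 0 0.002;0.59 -0.632 0.464 0.26 0 0 0.002;0.59 -0.632 0.464 0.26 0 0 0.002;0.59 -0.632 0.464 0.26 0 0 0.002;0.59 -0.632 0.464 0.26 0 0 0.002;0.59 -0.632 0.464 0.26 0 0 0.002'; python3 - <<'E'
from h import *
from station import arm
for n in("side",):
    f=arm.grab_frame(n);im=f["img"][:,:,::-1]
    cv2.imwrite("pics/s1.png",cv2.resize(im[150:300,290:430],None,fx=4,fy=4,interpolation=cv2.INTER_CUBIC))
rows([.530+.003*.96,-.2553+.003*.28,.011],16.25)
E
```

```text
t: 1.6
eef_pos: [0.5314, -0.2573, 0.1008]
ee_rot: [-3.141, -0.0, -2.861]
force: [-0.6, 0.2, -0.5]
width: 0.036
row [-0.0077  0.0084  0.2999 -0.0003  0.0004 -0.0038] | mm [-2.3  2.5 90. ] deg [-0.02  0.02 -0.23]
```

View pics/s1.png

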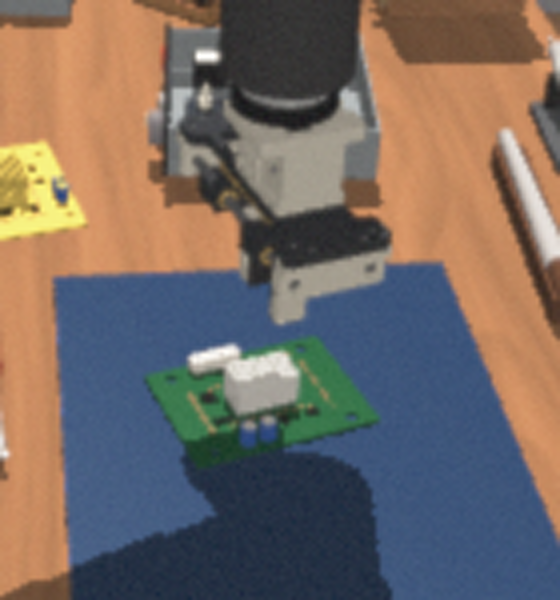

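The gripper is above the board, with the fingertip at (288,318) directly over the sink at (260,380). I'll descend partway and re-check.

```bash
python3 -m inch '0.59 -0.004 0.004 0.18 0 0 -0.002;0.59 -0.004 0.004 0.18 0 0 -0.002;0.59 -0.004 0.004 0.18 0 0 -0.002;0.59 -0.004 0.004 0.18 0 0 -0.002'; python3 - <<'E'
from h import *
rows([.530+.003*.96,-.2553+.003*.28,.011],16.25)
E
```

```text
t: 2.05
eef_pos: [0.5333, -0.2556, 0.0482]
ee_rot: [-3.14, 0.001, -2.859]
force: [0.2, -1.1, 0.4]
width: 0.0358
row [ 0.0003  0.0042  0.124  -0.0011  0.0012 -0.0006] | mm [ 0.1  1.3 37.2] deg [-0.06  0.07 -0.03]
```

```bash
python3 -m inch '0.59 0 0.003 0.06 0 0 0;0.59 0 0.003 0.09 0 0 0;0.59 0 0.003 0.115 0 0 0;0.59 0 0.003 0.124 0 0 0;0.59 0 0.003 0.124 0 0 0'; python3 - <<'E'
from h import *
from station import arm
for n in("side",):
    f=arm.grab_frame(n);im=f["img"][:,:,::-1]
    cv2.imwrite("pics/s2.png",cv2.resize(im[200:300,300:420],None,fx=5,fy=5,interpolation=cv2.INTER_CUBIC))
rows([.530+.003*.96,-.2553+.003*.28,.011],16.25)
E
```

```text
t: 2.55
eef_pos: [0.5324, -0.2538, 0.0094]
ee_rot: [3.142, -0.0, -2.858]
force: [-1.5, 0.1, 0.5]
width: 0.0359
row [-0.0002 -0.0022 -0.0044 -0.0002  0.0001  0.0001] | mm [-0.1 -0.7 -1.3] deg [-0.01  0.01  0.01]
```

View pics/s2.png

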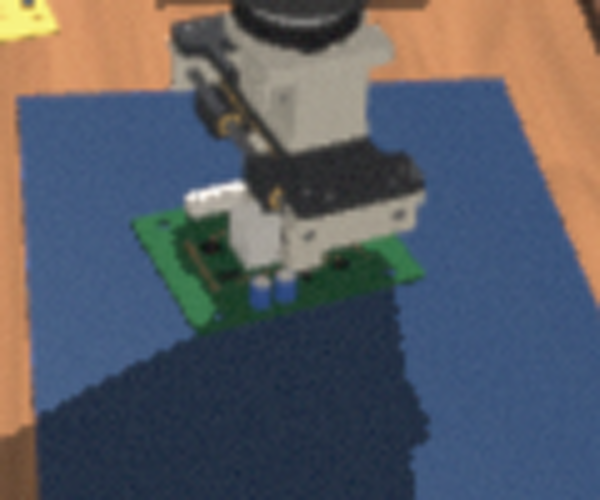

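The fingers straddle the sink at (255,240), clear of the capacitors at (270,292), and the force reading is near zero. Closing now.

```bash
python3 -m inch '1 0 0 0 0 0 0;1 0 0 0 0 0 0;1 0 0 0 0 0 0;1 0 0 0 0 0 0;1 0 0 0 0 0 0' 55; python3 -m inch '1 0 0 -0.1 0 0 0;1 0 0 -0.3 0 0 0;1 0 0 -0.4 0 0 0;1 0 0 -0.4 0 0 0;1 0 0 -0.4 0 0 0'; python3 - <<'E'
from h import *
from station import arm
print(arm.get_state()["force"],arm.get_state()["moment"])
for n in("side","top"):
    f=arm.grab_frame(n);np.savez(f"/tmp/{n}3.npz",**f);im=f["img"][:,:,::-1]
    x,y=(290,130) if n=="side" else (320,100)
    cv2.imwrite(f"pics/{n}3.png",cv2.resize(im[y:y+140,x:x+140],None,fx=4,fy=4,interpolation=cv2.INTER_CUBIC))
E
```

```text
t: 3.1
eef_pos: [0.5327, -0.2538, 0.0098]
ee_rot: [-3.141, 0.001, -2.858]
force: [-0.1, 1.4, 4.6]
width: 0.0273
t: 3.6
eef_pos: [0.5324, -0.2536, 0.1298]
ee_rot: [-3.142, 0.002, -2.858]
force: [0.0, 0.4, -3.0]
width: 0.0277
[ 0.03364222  0.37440534 -2.99271499] [ 0.05383282 -0.00852362 -0.01544544]
```

View pics/side3.png

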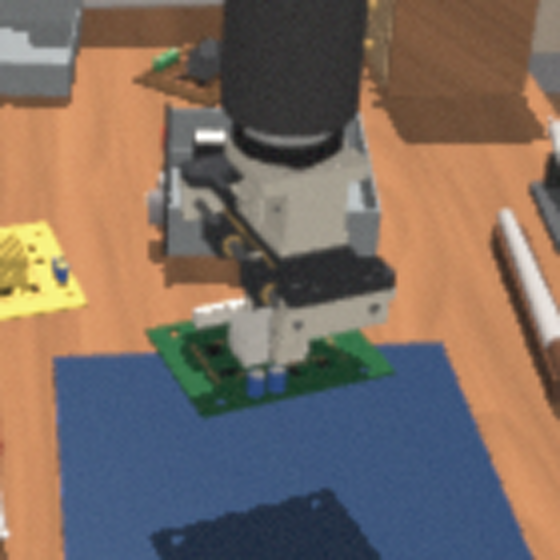

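View pics/top3.png

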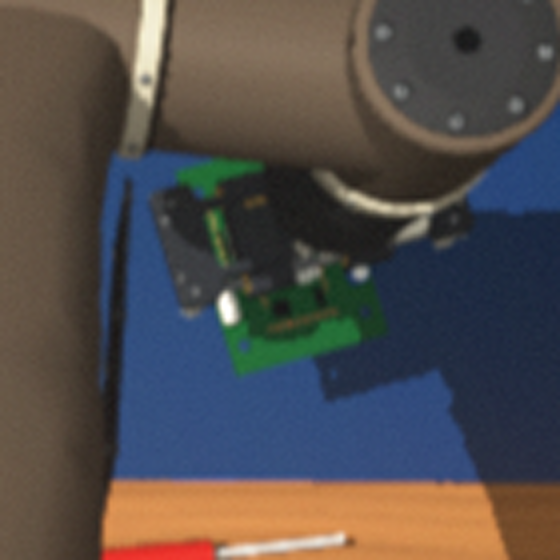

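The board is lifted level: weight about 3 N, opening 27.7 mm. In the top view its near-left and near-right holes are at (244,346) and (372,318). Next I'll measure where it sits in the hand and work out the move to above the console.

```bash
python3 - <<'E'
from h import *
f=dict(np.load("/tmp/top3.npz"))
im=f["img"];b=np.radians(16.25);B=np.array([[np.cos(b),-np.sin(b)],[np.sin(b),np.cos(b)]])
tcp=np.array([.5324,-.2536])
for p in((244,346),(372,318)):
    w=ray(f,320+p[0]/4-.4,100+p[1]/4-.4,.125);print("hole in tool-aligned board axes rel tcp mm",(B.T@(w[:2]-tcp)*1000).round(1))
a=np.radians(-6.05);o=np.array([.587,.1295])+.003*np.array([np.cos(a),np.sin(a)])
rows([*o,.13],-6.05)
E
```

```text
hole in tool-aligned board axes rel tcp mm [-60.3  44. ]
hole in tool-aligned board axes rel tcp mm [-65.7 -46.8]
row [-0.5445  1.1697 -0.0069  0.0012 -0.0024  0.3711] | mm [-163.4  350.9   -2.1] deg [ 0.07 -0.15 22.27]
```

```bash
python3 - <<'E'
from h import *
f=dict(np.load("/tmp/top3.npz"));im=f["img"]
tcp=np.array([.5324,-.2536])
o=cv2.resize(im[155:200,365:425,::-1],None,fx=12,fy=12,interpolation=cv2.INTER_CUBIC)
for k,(yaw,off) in enumerate(((16.25,-.003),(13,-.003))):
    b=np.radians(yaw);B=np.array([[np.cos(b),-np.sin(b)],[np.sin(b),np.cos(b)]])
    for m in((-.056,.044),(-.056,-.044),(-.075,.055),(-.075,-.055)):
        w=B@(np.array(m)+[off,0])+tcp
        p=(proj(f,[*w,.125])[0]-[365,155]+.5)*12
        cv2.circle(o,tuple(int(v) for v in p),5,((0,0,255),(0,255,255))[k],-1)
cv2.imwrite("pics/z3.png",o)
E
```

```text
(no output)
```

View pics/z3.png

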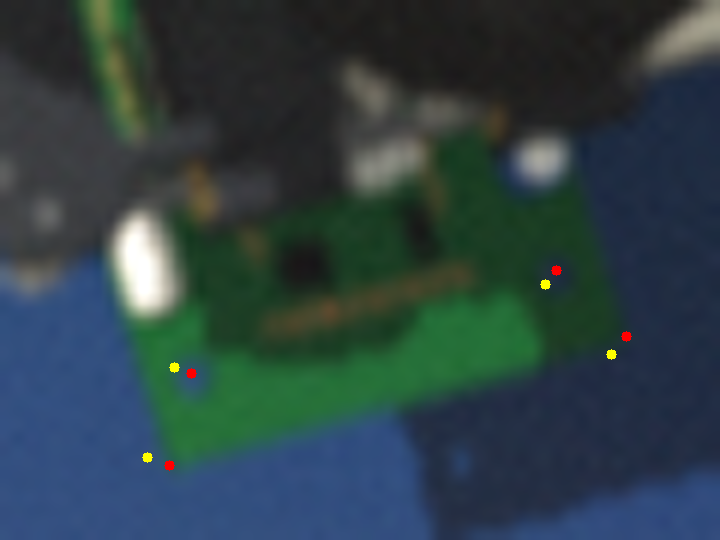

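The red prediction (yaw 16.25°, board centre 3 mm behind the TCP) lands on the real corners and holes, so the in-hand pose is confirmed. Moving above the console.

```bash
python3 -m inch '1 -0.13 0.28 0 0 0 0.09;1 -0.27 0.58 0 0 0 0.18;1 -0.27 0.58 0 0 0 0.18;1 -0.27 0.58 0 0 0 0.18;1 -0.27 0.58 0 0 0 0.18'; python3 - <<'E'
from h import *
a=np.radians(-6.05);o=np.array([.587,.1295])+.003*np.array([np.cos(a),np.sin(a)])
rows([*o,.12],-6.05)
E
```

```text
t: 4.2
eef_pos: [0.5614, -0.06, 0.1275]
ee_rot: [3.141, -0.002, -3.042]
force: [-0.4, -0.0, -1.8]
width: 0.0277
row [-0.1573  0.6181  0.0248  0.     -0.0023  0.1956] | mm [-47.2 185.4   7.4] deg [ 0.   -0.14 11.73]
```

```bash
python3 -m inch '1 -0.157 0.618 0 0 0 0.195;1 -0.157 0.618 0 0 0 0.195;1 -0.157 0.618 0 0 0 0.195;1 -0.157 0.618 0 0 0 0.195;1 -0.157 0.618 0 0 0 0.195;1 -0.157 0.618 0 0 0 0.195;1 -0.157 0.618 0 0 0 0.195'; python3 - <<'E'
from h import *
from station import arm
for n in("side","top"):
    f=arm.grab_frame(n);np.savez(f"/tmp/{n}4.npz",**f);im=f["img"][:,:,::-1]
    x,y=(300,80) if n=="side" else (180,80)
    cv2.imwrite(f"pics/{n}4.png",cv2.resize(im[y:y+130,x:x+130],None,fx=4.5,fy=4.5,interpolation=cv2.INTER_CUBIC))
s=arm.get_state();print(s["eef_pos"],s["ee_rot"],s["force"],s["t"])
a=np.radians(-6.05);o=np.array([.587,.1295])+.003*np.array([np.cos(a),np.sin(a)])
rows([*o,.06],-6.05)
E
```

```text
t: 4.9
eef_pos: [0.5899, 0.124, 0.1279]
ee_rot: [-3.14, -0.002, 3.032]
force: [0.4, -1.0, -1.7]
width: 0.0278
[0.59029153 0.12362296 0.12869967] [-3.14081901e+00 -1.20477522e-03  3.03103525e+00] [ 0.19509504 -0.03905128 -1.44136097] 5.0
row [ 0.0028  0.0185  0.229  -0.0007 -0.0012 -0.0047] | mm [ 0.8  5.5 68.7] deg [-0.04 -0.07 -0.28]
```

View pics/side4.png

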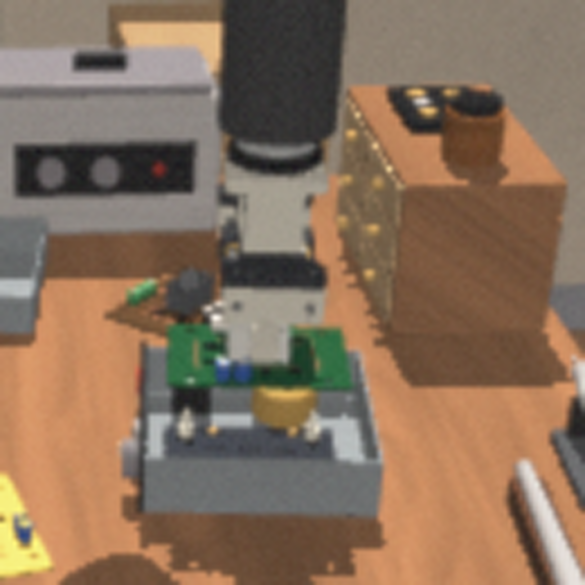

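View pics/top4.png

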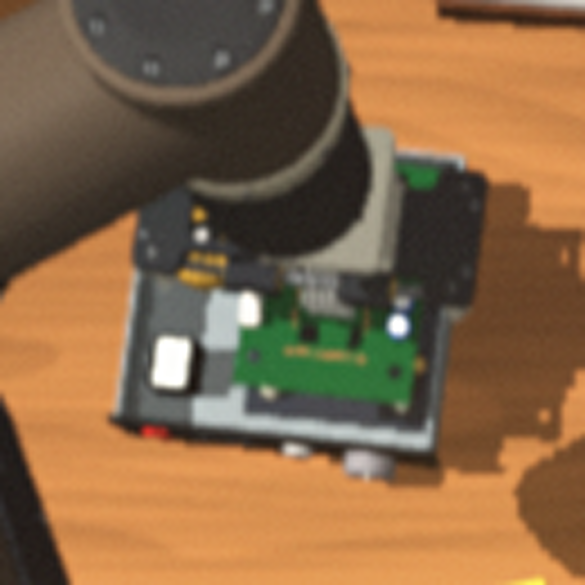

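```bash
python3 -m inch '1 0.003 0.018 0.1 0 0 -0.004;1 0.003 0.018 0.18 0 0 -0.004;1 0.003 0.018 0.18 0 0 -0.004;1 0.003 0.018 0.18 0 0 -0.004;1 0.003 0.018 0.18 0 0 -0.004'; python3 - <<'E'
from h import *
from station import arm
for n in("side","top"):
    f=arm.grab_frame(n);np.savez(f"/tmp/{n}5.npz",**f);im=f["img"][:,:,::-1]
    x,y=(320,130) if n=="side" else (195,110)
    cv2.imwrite(f"pics/{n}5.png",cv2.resize(im[y:y+85,x:x+95],None,fx=8,fy=7,interpolation=cv2.INTER_CUBIC))
s=arm.get_state();print(s["eef_pos"],s["ee_rot"],s["force"],s["t"])
a=np.radians(-6.05);o=np.array([.587,.1295])+.003*np.array([np.cos(a),np.sin(a)])
rows([*o,.06],-6.05)
E
```

```text
t: 5.5
eef_pos: [0.5914, 0.1303, 0.0769]
ee_rot: [3.141, 0.002, 3.036]
force: [-0.2, -0.1, -1.1]
width: 0.0279
[0.59133374 0.1305417  0.07687019] [3.14038693e+00 2.02838872e-03 3.03647632e+00] [-0.72256797  0.01166258 -2.42429432] 5.6
row [ 0.0041 -0.005   0.0562  0.0012  0.0019  0.0005] | mm [ 1.2 -1.5 16.9] deg [0.07 0.12 0.03]
```

View pics/side5.png

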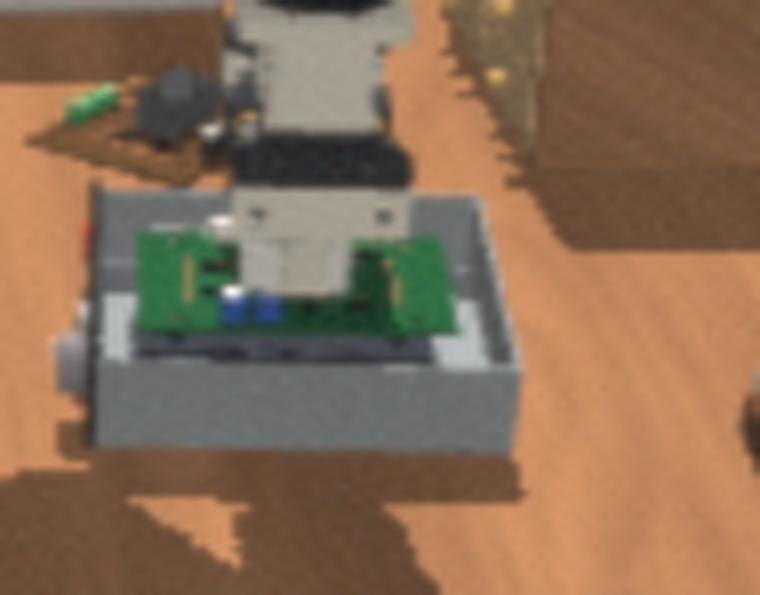

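View pics/top5.png

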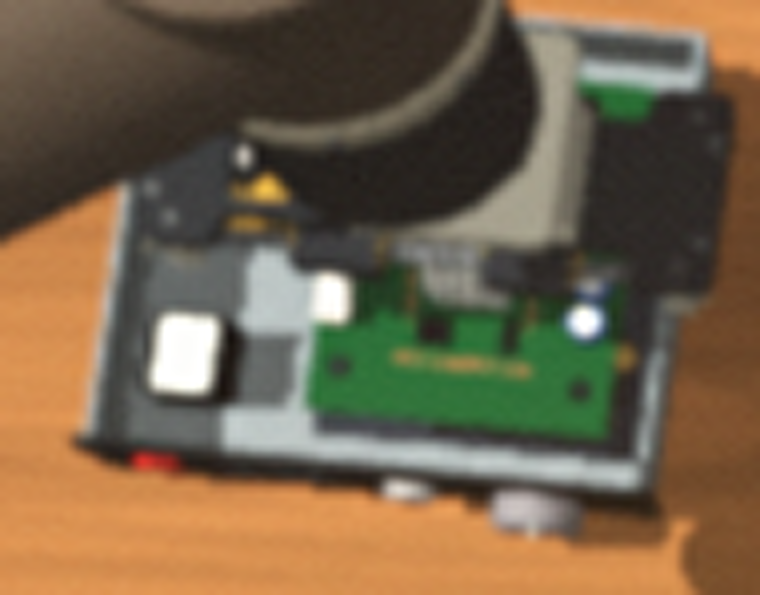

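```bash
python3 - <<'E'
from h import *
f=dict(np.load("/tmp/top5.npz"))
a=np.radians(-6.05);R=np.array([[np.cos(a),-np.sin(a)],[np.sin(a),np.cos(a)]])
for p,m in(((340,365),(-.056,.044)),((580,390),(-.056,-.044))):
    w=ray(f,195+p[0]/8-.5,110+p[1]/7-.5,.0769-.008+.002)[:2]
    s=R@np.array(m)+[.587,.1295]
    print(w.round(4),"hole minus standoff, console axes mm",(R.T@(w-s)*1000).round(1))
# standoff refinement: bright pixel blob vs. predicted projections
t=dict(np.load("/tmp/top0.npz"));im=t["img"][100:190,200:290,::-1]
o=cv2.resize(im[15:80,35:85],None,fx=12,fy=9*12//9,interpolation=cv2.INTER_CUBIC)[:600*1]
for m in((-.056,.044),(.056,.044),(.056,-.044),(-.056,-.044)):
    s=R@np.array(m)+[.587,.1295]
    for z,c in((.045,(0,0,255)),(.026,(0,255,0)),(.013,(255,0,255))):
        p=(proj(t,[*s,z])[0]-[235,115]+.5)*12;cv2.circle(o,tuple(int(v) for v in p),3,c,-1)
cv2.imwrite("pics/so.png",o);print(o.shape)
E
```

```text
[0.5384 0.1794] hole minus standoff, console axes mm [2.4 0.5]
[0.5286 0.0922] hole minus standoff, console axes mm [1.8 0.8]
(600, 600, 3)
```

View pics/so.png

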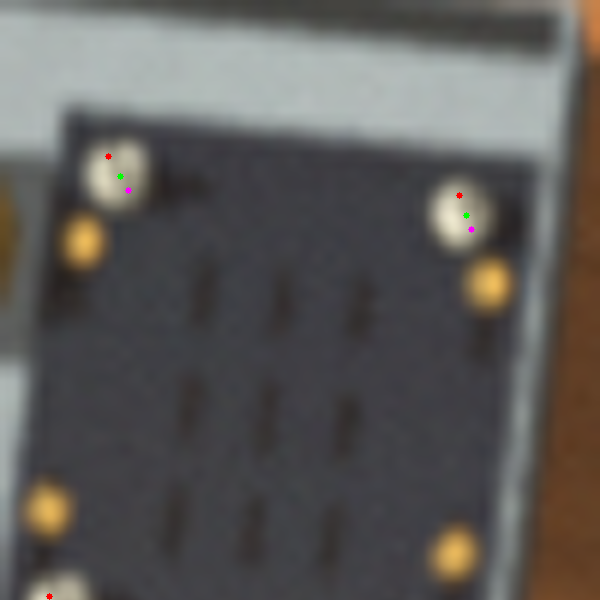

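Estimates from the hole and tool views agree: shift about 1.6 mm towards the front and 1 mm to the right. I'll correct for that and lower gently onto the points.

```bash
python3 -m inch '1 0.0053 -0.0035 0.02 0.001 0.002 0;1 0.0053 -0.0035 0.04 0.001 0.002 0;1 0.0053 -0.0035 0.06 0.001 0.002 0;1 0.0053 -0.0035 0.07 0.001 0.002 0;1 0.0053 -0.0035 0.07 0.001 0.002 0;1 0.0053 -0.0035 0.07 0.001 0.002 0'; python3 -m inch '1 0 0 0 0 0 0;1 0 0 0 0 0 0' ;python3 - <<'E'
from h import *
a=np.radians(-6.05);o=np.array([.587,.1295])+.003*np.array([np.cos(a),np.sin(a)])
rows([*o,.049],-6.05)
E
```

```text
t: 6.2
eef_pos: [0.5888, 0.1296, 0.0542]
ee_rot: [-3.14, -0.002, 3.037]
force: [-0.0, -1.1, -1.7]
width: 0.0281
t: 6.4
eef_pos: [0.5889, 0.1297, 0.0546]
ee_rot: [-3.141, -0.002, 3.037]
force: [-0.7, 0.5, -1.8]
width: 0.0279
row [-0.0037 -0.0013  0.0186 -0.0008 -0.0017  0.0007] | mm [-1.1 -0.4  5.6] deg [-0.05 -0.1   0.04]
```

```bash
python3 -m inch '1 0 0 0.005 0 0 0;1 0 0 0.005 0 0 0'; python3 -m inch '1 0 0 0.005 0 0 0;1 0 0 0.005 0 0 0'; python3 -m inch '1 0 0 0.004 0 0 0;1 0 0 0.004 0 0 0'
```

```text
t: 6.6
eef_pos: [0.5887, 0.1296, 0.0528]
ee_rot: [-3.141, -0.002, 3.037]
force: [-0.5, 0.9, -2.3]
width: 0.0276
t: 6.8
eef_pos: [0.5886, 0.1295, 0.0511]
ee_rot: [-3.14, -0.002, 3.037]
force: [0.3, 0.3, -1.8]
width: 0.0276
t: 7.0
eef_pos: [0.5886, 0.1295, 0.05]
ee_rot: [-3.14, -0.002, 3.037]
force: [-1.3, -0.5, -2.1]
width: 0.0277
```

```bash
python3 -m inch '1 0 0 0.004 0 0 0;1 0 0 0.004 0 0 0'; python3 -m inch '1 0 0 0.004 0 0 0;1 0 0 0.004 0 0 0'; python3 -m inch '1 0 0 0.004 0 0 0;1 0 0 0.004 0 0 0'
```

```text
t: 7.2
eef_pos: [0.5888, 0.1296, 0.0488]
ee_rot: [-3.141, -0.002, 3.037]
force: [-0.1, 0.9, -1.8]
width: 0.0276
t: 7.4
eef_pos: [0.589, 0.1297, 0.0478]
ee_rot: [-3.141, -0.002, 3.037]
force: [0.7, -0.1, -2.1]
width: 0.0276
t: 7.6
eef_pos: [0.5892, 0.1298, 0.0467]
ee_rot: [-3.141, -0.001, 3.037]
force: [3.0, 0.5, -1.8]
width: 0.0275
```

```bash
python3 - <<'E'
from h import *
from station import arm
for n in("side","top"):
    f=arm.grab_frame(n);np.savez(f"/tmp/{n}6.npz",**f);im=f["img"][:,:,::-1]
    x,y=(320,140) if n=="side" else (195,110)
    cv2.imwrite(f"pics/{n}6.png",cv2.resize(im[y:y+70,x:x+95],None,fx=8,fy=8,interpolation=cv2.INTER_CUBIC))
s=arm.get_state();print(s["eef_pos"],s["ee_rot"],s["force"],s["moment"],s["t"])
E
```

```text
[0.58912305 0.12980104 0.04673836] [-3.14096346e+00 -1.41629406e-03  3.03682774e+00] [ 0.93682745  1.11548147 -1.71237157] [ 0.32369244 -0.59439379 -0.03116935] 7.7
```

View pics/side6.png

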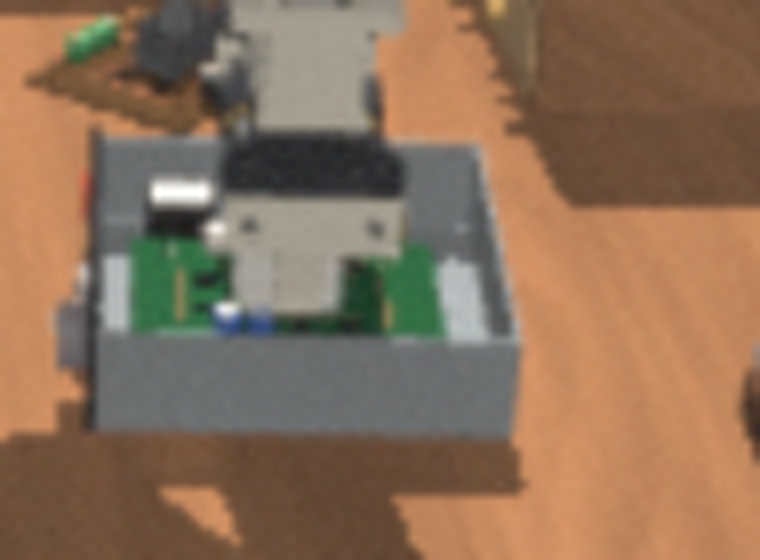

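View pics/top6.png

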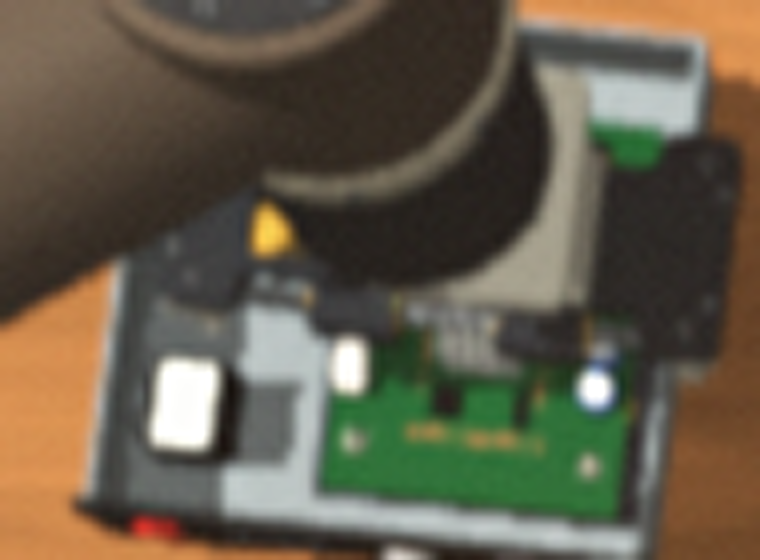

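Both near points show white in their holes at (354,438) and (588,463), and the board is level. A small +x side force says to ease rearward by about 0.7 mm while lowering onto the barbs.

```bash
python3 -m inch '1 -0.0025 0 0 0 0 0;1 -0.0025 0 0 0 0 0;1 -0.0025 0 0 0 0 0'; python3 -m inch '1 0 0 0.004 0 0 0;1 0 0 0.004 0 0 0'; python3 -m inch '1 0 0 0.004 0 0 0;1 0 0 0.004 0 0 0'
```

```text
t: 8.0
eef_pos: [0.5895, 0.1295, 0.0466]
ee_rot: [-3.141, -0.002, 3.037]
force: [0.4, 1.4, -1.8]
width: 0.0274
t: 8.2
eef_pos: [0.5897, 0.1296, 0.0453]
ee_rot: [-3.141, -0.002, 3.037]
force: [2.1, 1.1, -1.5]
width: 0.0278
t: 8.4
eef_pos: [0.5898, 0.1296, 0.0442]
ee_rot: [-3.141, -0.002, 3.037]
force: [2.3, 0.4, -1.2]
width: 0.0278
```

```bash
python3 -m inch '1 -0.003 0.001 0 0 0 0;1 -0.003 0.001 0 0 0 0;1 -0.003 0.001 0 0 0 0'; python3 -m inch '1 0 0 0.004 0 0 0;1 0 0 0.004 0 0 0'; python3 -m inch '1 0 0 0.004 0 0 0;1 0 0 0.004 0 0 0'
```

```text
t: 8.7
eef_pos: [0.5902, 0.1296, 0.044]
ee_rot: [-3.14, -0.003, 3.036]
force: [0.6, 1.2, -1.1]
width: 0.0277
t: 8.9
eef_pos: [0.5903, 0.1296, 0.0428]
ee_rot: [-3.14, -0.002, 3.037]
force: [-0.0, 1.0, -1.6]
width: 0.0277
t: 9.1
eef_pos: [0.5904, 0.1297, 0.0417]
ee_rot: [-3.141, -0.002, 3.037]
force: [0.4, 0.8, -1.1]
width: 0.0274
```

```bash
python3 -m inch '1 0 0 0.003 0 0 0;1 0 0 0.003 0 0 0'; python3 -m inch '1 0 0 0.003 0 0 0;1 0 0 0.003 0 0 0'; python3 -m inch '1 0 0 0.003 0 0 0;1 0 0 0.003 0 0 0';  python3 - <<'E'
from station import arm
s=arm.get_state();print(s["force"],s["moment"])
E
```

```text
t: 9.3
eef_pos: [0.5905, 0.1298, 0.0409]
ee_rot: [-3.141, -0.002, 3.037]
force: [0.0, 1.6, 0.4]
width: 0.0276
t: 9.5
eef_pos: [0.5906, 0.1299, 0.0401]
ee_rot: [-3.141, -0.002, 3.037]
force: [0.1, 2.5, 2.0]
width: 0.0277
t: 9.7
eef_pos: [0.5907, 0.13, 0.0394]
ee_rot: [-3.141, -0.001, 3.037]
force: [-0.3, 4.3, 4.5]
width: 0.0277
[-0.27912657  4.29425282  4.50556886] [1.18364247 0.19403293 0.07053615]
```

Barb contact has begun, with the board pushed towards +y. I'll ease 0.9 mm left to relieve that side load.

```bash
python3 -m inch '1 0 0.003 0 0 0 0;1 0 0.003 0 0 0 0;1 0 0.003 0 0 0 0'; python3 - <<'E'
from station import arm
s=arm.get_state();print(s["force"],s["moment"])
E
python3 -m inch '1 0 0 0.003 0 0 0;1 0 0 0.003 0 0 0';  python3 - <<'E'
from station import arm
s=arm.get_state();print(s["force"],s["moment"])
E
```

```text
t: 10.0
eef_pos: [0.5906, 0.1303, 0.0391]
ee_rot: [-3.14, -0.002, 3.037]
force: [-0.0, -0.8, 4.2]
width: 0.0274
[-0.00669097 -0.82173028  4.15474764] [-0.06265795 -0.07143557  0.06207021]
t: 10.2
eef_pos: [0.5907, 0.1305, 0.0384]
ee_rot: [-3.141, -0.002, 3.037]
force: [-0.5, 1.5, 6.5]
width: 0.0279
[-0.51067372  1.4547216   6.48142691] [0.06782255 0.145318   0.00135737]
```

```bash
python3 -m inch '1 0 0.0007 0.003 0 0 0;1 0 0.0007 0.003 0 0 0'; python3 -m inch '1 0 0 0.003 0 0 0;1 0 0 0.003 0 0 0';python3 -m inch '1 0 0 0.003 0 0 0;1 0 0 0.003 0 0 0';  python3 - <<'E'
from station import arm
s=arm.get_state();print(s["force"],s["moment"])
E
```

```text
t: 10.4
eef_pos: [0.5906, 0.1306, 0.0373]
ee_rot: [-3.141, -0.002, 3.037]
force: [1.7, 0.6, 0.7]
width: 0.0278
t: 10.6
eef_pos: [0.5905, 0.1307, 0.0361]
ee_rot: [-3.14, -0.002, 3.037]
force: [-0.3, 0.2, 1.6]
width: 0.0277
t: 10.8
eef_pos: [0.5905, 0.1307, 0.0354]
ee_rot: [-3.14, -0.002, 3.037]
force: [1.0, 0.0, 3.2]
width: 0.0277
[1.04657035 0.03555765 3.24614756] [-0.08168038 -0.33973935 -0.01685168]
```

```bash
python3 -m inch '1 0 0 0.002 0 0 0;1 0 0 0.002 0 0 0'; python3 -m inch '1 0 0 0.002 0 0 0;1 0 0 0.002 0 0 0';python3 -m inch '1 0 0 0.002 0 0 0;1 0 0 0.002 0 0 0';  python3 - <<'E'
from h import *
from station import arm
s=arm.get_state();print(s["force"],s["moment"])
for n in("side","top"):
    f=arm.grab_frame(n);np.savez(f"/tmp/{n}7.npz",**f);im=f["img"][:,:,::-1]
    x,y=(320,140) if n=="side" else (195,110)
    cv2.imwrite(f"pics/{n}7.png",cv2.resize(im[y:y+70,x:x+95],None,fx=8,fy=8,interpolation=cv2.INTER_CUBIC))
E
```

```text
t: 11.0
eef_pos: [0.5897, 0.1305, 0.0341]
ee_rot: [-3.14, -0.004, 3.036]
force: [-0.1, -0.2, -1.9]
width: 0.0277
t: 11.2
eef_pos: [0.5898, 0.1305, 0.0338]
ee_rot: [-3.14, -0.003, 3.036]
force: [-0.4, -0.1, -0.4]
width: 0.0279
t: 11.4
eef_pos: [0.5901, 0.1306, 0.0336]
ee_rot: [-3.14, -0.003, 3.037]
force: [-2.4, -0.2, 2.5]
width: 0.0276
[-2.39621583 -0.22316739  2.54772705] [-0.17070946  0.93115402 -0.008159  ]
```

View pics/side7.png

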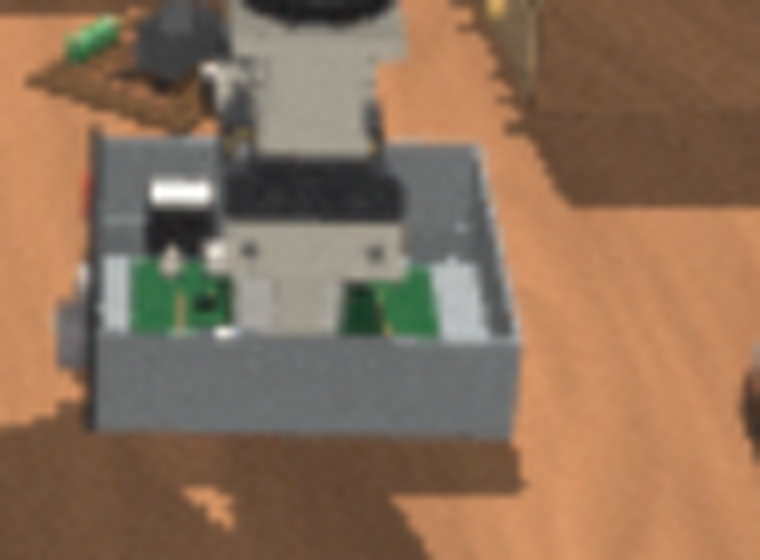

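View pics/top7.png

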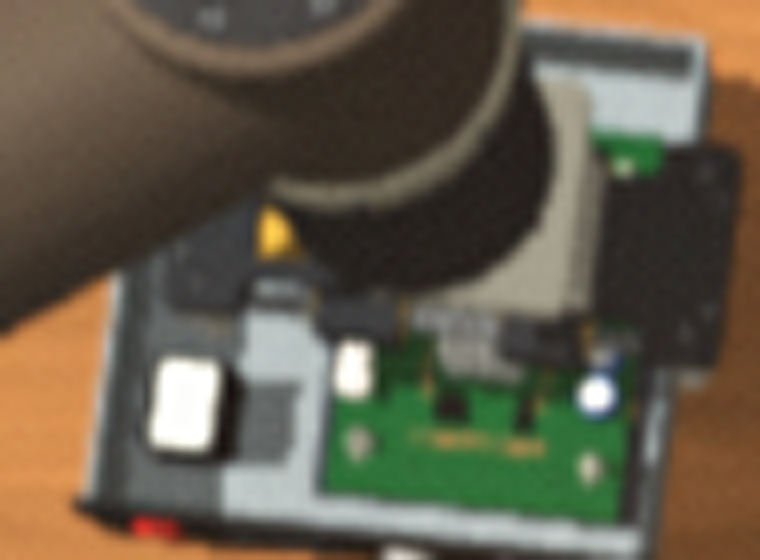

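The board dropped through at TCP z = 34 mm, and barbs show above it at (358,445), (588,468) and (622,165). I'll keep pressing gently until it stops firmly.

```bash
python3 -m inch '1 0 0 0.002 0 0 0;1 0 0 0.002 0 0 0'; python3 -m inch '1 0 0 0.002 0 0 0;1 0 0 0.002 0 0 0';  python3 - <<'E'
from station import arm
s=arm.get_state();print(s["force"],s["moment"])
E
```

```text
t: 11.7
eef_pos: [0.5903, 0.1306, 0.0334]
ee_rot: [-3.14, -0.002, 3.037]
force: [-4.6, -0.2, 6.4]
width: 0.0276
t: 11.9
eef_pos: [0.5903, 0.1306, 0.0333]
ee_rot: [-3.14, -0.002, 3.037]
force: [-6.7, -1.3, 10.3]
width: 0.0277
[-6.66079082 -1.34587188 10.28169403] [-0.31079341  2.0969216  -0.04683657]
```

```bash
python3 -m inch '1 0.003 0 0 0 0 0;1 0.003 0 0 0 0 0';  python3 - <<'E'
from station import arm
s=arm.get_state();print(s["force"],s["moment"])
E
python3 -m inch '1 0 0 0.002 0 0 0;1 0 0 0.002 0 0 0';  python3 - <<'E'
from station import arm
s=arm.get_state();print(s["force"],s["moment"])
E
```

```text
t: 12.1
eef_pos: [0.5902, 0.1307, 0.0333]
ee_rot: [-3.141, -0.001, 3.037]
force: [-2.5, -1.4, 7.7]
width: 0.0276
[-2.45347003 -1.43239044  7.73223855] [-0.88404044  0.8204173  -0.06356792]
t: 12.3
eef_pos: [0.5902, 0.1307, 0.0332]
ee_rot: [-3.141, -0.001, 3.037]
force: [-4.7, -2.6, 11.1]
width: 0.0274
[-4.74515542 -2.61573056 11.14329329] [-0.86870189  1.44534087  0.01803789]
```

```bash
python3 -m inch '1 0.005 -0.003 0.003 0 0 0;1 0.005 -0.003 0.003 0 0 0';  python3 -m inch '1 0.003 0 0.003 0 0 0;1 0.003 0 0.003 0 0 0';  python3 - <<'E'
from h import *
from station import arm
s=arm.get_state();print(s["force"],s["moment"])
f=arm.grab_frame("top");np.savez("/tmp/top8.npz",**f)
C=cloud(f);print(s["ee_rot"])
hsv=cv2.cvtColor(f["img"],cv2.COLOR_RGB2HSV);m=(hsv[...,0]>45)&(hsv[...,0]<85)&(hsv[...,1]>90);m[:110]=0;m[185:]=0;m[:,:195]=0;m[:,290:]=0
P=C[m];P=P[(P[:,2]>.01)&(P[:,2]<.05)];a=np.radians(-6.05);q=(P[:,:2]-[.587,.1295])@np.array([[np.cos(a),-np.sin(a)],[np.sin(a),np.cos(a)]])
for lo,hi in((-.075,-.06),(-.06,-.04),(-.04,-.02),(.05,.08)):
    k=(q[:,0]>lo)&(q[:,0]<hi);print(lo,k.sum(),np.median(P[k,2]) if k.any() else None)
E
```

```text
t: 12.5
eef_pos: [0.5902, 0.1307, 0.0331]
ee_rot: [3.141, 0.002, 3.038]
force: [-0.8, -1.6, 12.9]
width: 0.0274
t: 12.7
eef_pos: [0.5901, 0.1307, 0.033]
ee_rot: [3.141, 0.004, 3.038]
force: [1.4, -2.7, 16.2]
width: 0.0275
[ 1.41162274 -2.70137962 16.23611724] [-1.35912229  0.12051036 -0.10059358]
[3.14099906 0.00356919 3.03811275]
-0.075 153 0.027695561748460565
-0.06 185 0.027714990810483005
-0.04 118 0.02757179786187179
0.05 24 0.027906143328202192
```

The near and far ends measure the same height (27.7 and 27.9 mm, bench bias −0.6) under about 18 N, with a firm stop. I'll unload, open slightly and back off.

```bash
python3 -m inch '1 -0.004 0.003 -0.009 0 0 0;1 -0.004 0.003 -0.009 0 0 0';  python3 -m inch '0.6 0 0 0 0 0 0;0.6 0 0 0 0 0 0;0.6 0 0 0 0 0 0;0.6 0 0 0 0 0 0' ; python3 -m inch '0.6 0 0 -0.03 0 0 0;0.6 0 0 -0.06 0 0 0;0.6 0 0 -0.12 0 0 0;0.6 0 0 -0.24 0 0 0;0.6 0 0 -0.24 0 0 0'
```

```text
t: 12.95
eef_pos: [0.5896, 0.1314, 0.0335]
ee_rot: [3.141, 0.0, 3.037]
force: [1.2, -1.5, 6.5]
width: 0.0273
t: 13.35
eef_pos: [0.5882, 0.1309, 0.0324]
ee_rot: [-3.14, -0.003, 3.037]
force: [0.8, -0.1, 0.6]
width: 0.0349
t: 13.85
eef_pos: [0.5917, 0.1323, 0.1106]
ee_rot: [3.139, 0.006, 3.038]
force: [0.0, 1.0, 0.1]
width: 0.0351
```

```bash
python3 -m inch '0.6 0 -0.3 -0.2 0 0 0;0.6 0 -0.9 -0.3 0 0 0;0.6 0 -0.9 -0.3 0 0 0;0.6 0 -0.9 -0.3 0 0 0;0.6 0 -0.9 -0.3 0 0 0;0.6 0 -0.9 -0.3 0 0 0;0.6 0 -0.9 -0.3 0 0 0;0.6 0 -0.9 -0.3 0 0 0'; python3 - <<'E'
from h import *
from station import arm
for n in("side","top"):
    f=arm.grab_frame(n);np.savez(f"/tmp/{n}9.npz",**f);im=f["img"][:,:,::-1]
    x,y=(320,140) if n=="side" else (195,110)
    cv2.imwrite(f"pics/{n}9.png",cv2.resize(im[y:y+70,x:x+95],None,fx=8,fy=8,interpolation=cv2.INTER_CUBIC))
cv2.imwrite("pics/topfull.png",im)
E
```

```text
t: 14.65
eef_pos: [0.5604, -0.1383, 0.1959]
ee_rot: [-3.141, -0.001, 3.034]
force: [-0.3, 0.5, 0.1]
width: 0.0352
```

View pics/side9.png

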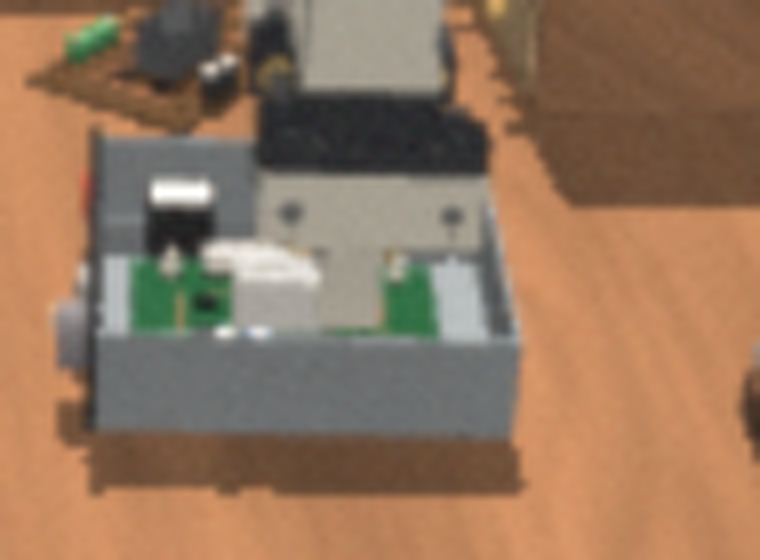

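View pics/top9.png

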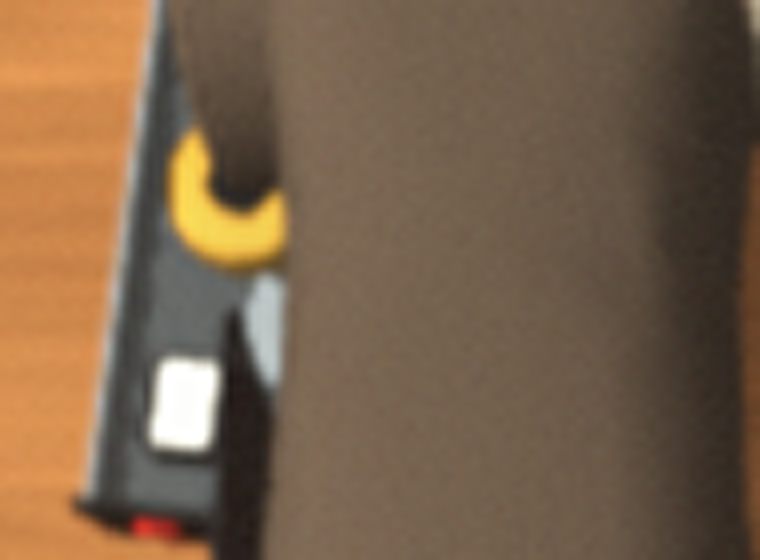

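View pics/topfull.png

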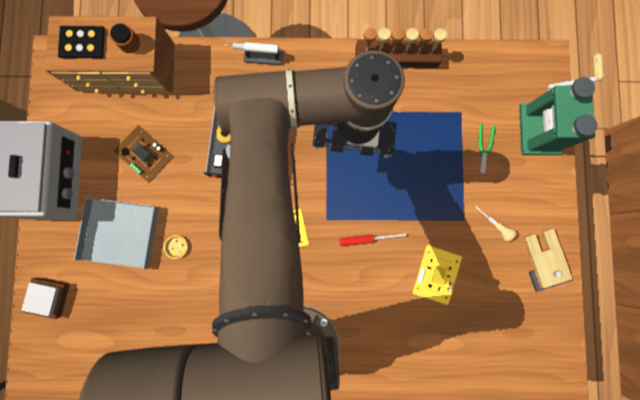

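The arm hides the console from above, so I'll move it further right, back towards the start.

```bash
python3 -m inch '0.6 0.5 -1 0 0 0 0;0.6 0.5 -1 0 0 0 0;0.6 0.5 -1 0 0 0 0;0.6 0.5 -1 0 0 0 0;0.6 0.5 -1 0 0 0 0;0.6 0.5 -1 0 0 0 0;0.6 0.5 -1 0 0 0 0;0.6 0.5 -1 0 0 0 0;0.6 0.5 -1 0 0 0 0;0.6 0.5 -1 0 0 0 0'; python3 - <<'E'
from h import *
from station import arm
for n in("side","top"):
    f=arm.grab_frame(n);np.savez(f"/tmp/{n}10.npz",**f);im=f["img"][:,:,::-1]
    x,y=(320,140) if n=="side" else (195,110)
    cv2.imwrite(f"pics/{n}10.png",cv2.resize(im[y:y+70,x:x+95],None,fx=8,fy=8,interpolation=cv2.INTER_CUBIC))
C=cloud(f)
a=np.radians(-6.05);q=(C[...,:2]-[.587,.1295])@np.array([[np.cos(a),-np.sin(a)],[np.sin(a),np.cos(a)]])
hsv=cv2.cvtColor(f["img"],cv2.COLOR_RGB2HSV);m=(hsv[...,0]>45)&(hsv[...,0]<85)&(hsv[...,1]>90)
m&=(abs(q[...,0])<.08)&(abs(q[...,1])<.06)&(C[...,2]>.015)&(C[...,2]<.045)
P=np.c_[q[m],C[m][:,2]];A=np.c_[P[:,:2],np.ones(len(P))]
for _ in range(4):
    c,*_=np.linalg.lstsq(A,P[:,2],rcond=None);r=P[:,2]-A@c;k=abs(r)<2.0*r.std();A,P=A[k],P[k]
print("plane slopes deg",np.degrees(c[:2]),"z0",c[2],len(P))
for i in(-.056,.056):
  for j in(-.044,.044): 
    s=(abs(P[:,0]-i)<.02)&(abs(P[:,1]-j)<.012);print(i,j,s.sum(),P[s,2].mean())
E
```

```text
t: 15.75
eef_pos: [0.3807, -0.419, 0.1955]
ee_rot: [-3.141, -0.002, 3.038]
force: [0.2, 0.5, -0.5]
width: 0.035
plane slopes deg [-0.03039054  0.0469004 ] z0 0.028396318778404976 987
-0.056 -0.044 65 0.02842845584977865
-0.056 0.044 70 0.028579243255972837
0.056 -0.044 57 0.028356130604191888
0.056 0.044 74 0.028496951945330917
```

View pics/side10.png

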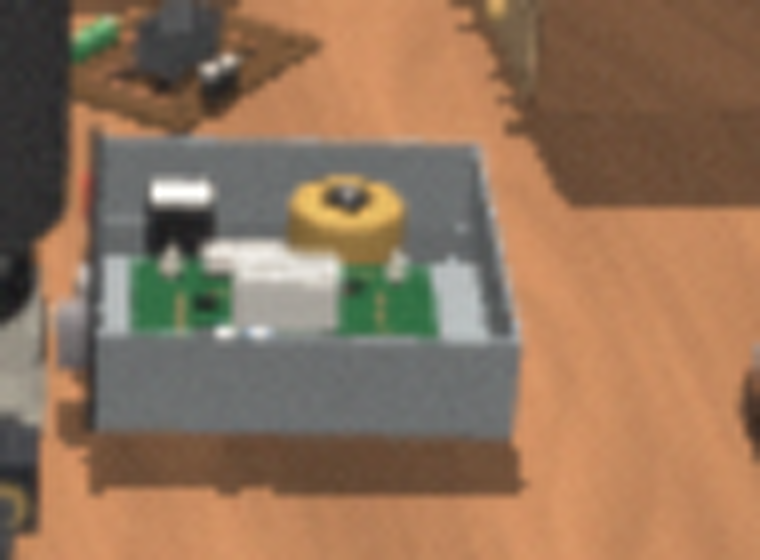

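View pics/top10.png

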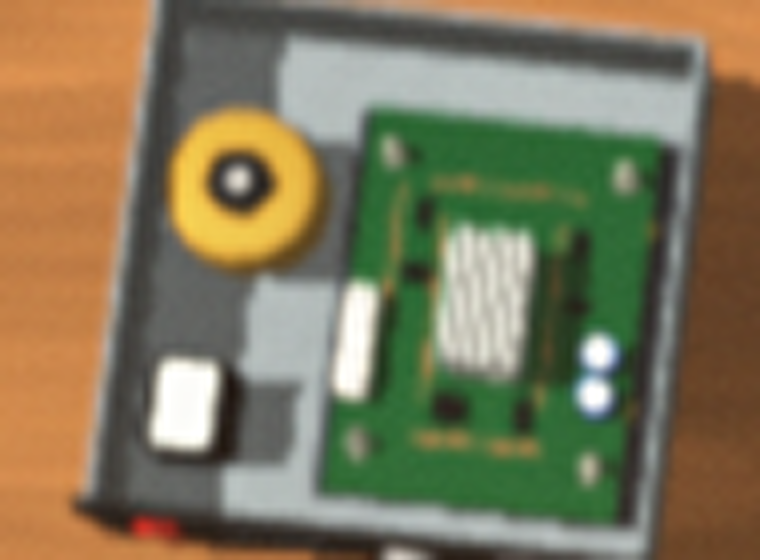

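All four standoffs protrude through the holes at (393,150), (626,175), (357,443) and (588,467). The board plane is level to 0.05°, with corner tops at 28.4–28.6 mm, and seated would be 29 mm less the 0.5 mm bench bias. Handing in.

```bash
python3 -m inch '0.6 0 0 0 0 0 0;0.6 0 0 0 0 0 0'; python3 -c "
from station import arm
print(arm.job_done())"
```

```text
t: 16.05
eef_pos: [0.3804, -0.4194, 0.1958]
ee_rot: [-3.141, -0.002, 3.038]
force: [0.2, -0.6, -1.4]
width: 0.0347
the job is handed in; nothing more can be done
None
```

The new drive board is in the console, down on all four standoffs and released. I handed the job in at about 16 s of the 51 s allowed. No verdict came back, so the result rests on my own checks below.

I took the green board by its heat sink and lowered it level onto the four points. Small sideways corrections guided by the wrist force kept the points centred in the holes. I then pressed in steps until the board dropped through and stopped firmly, with at most about 19 N on the console by the wrist force readings.

**Last checks, with the arm clear:**
- **Through the holes:** all four standoffs stand up through their holes, and the terminal block is on the left beside the transformer.
- **Level:** the board is level to about 0.05° by the depth camera.
- **Height:** the four corner tops read 28.4 to 28.6 mm. A fully seated top is 29 mm, and the camera reads the bare bench about 0.6 mm low, so this fits.
- **Rest of the bench:** in the overhead picture everything that was to stay lay where it had been. I judged this by eye and did not measure it. The arm had hidden part of the graver in the first picture.

**What disagreed:** the push force peaked at about 9 N and then fell to 4–5 N before the drop. I could not tell the four clicks apart by force, so I relied on the firm stop and the level, full-depth measurement.

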